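Clear the coil magazine of an edge bander and set its guard

TASK

Change-over at the edge bander: first throw the air valve lever fully over, away from you, then swing the blue guard up until it stands upright or beyond, slide every coil off its spindle and put them all in the grey tray, each resting on the tray floor with none stacked. When all are in the tray, bring the guard down to the angle of the setting pointer, so that guard and pointer blade are parallel, let go and make sure that the guard stays there. Leave the pointer as it is, the lever thrown over and the other things on the table where they are.

Things in the scene. Friction and masses are not known exactly. Their poses are not given: they have to be found in the camera images.
- stand: coil magazine, fixed to the table: an aluminium base plate (200 x 480 mm, top 12 mm above the table) with four upright steel spindles (18 mm diameter, tops 74 mm above the table) in a row. Origin on the table at the middle of the spindle row; x points away from the robot across the row, y along the row, z up. The spindles stand at y = -142.5, -47.5, +47.5 and +142.5 mm, x = 0. It is turned by up to 0.1 rad from start to start.
- guard (a joint): tilt of the guard in rad: a flat blue slatted steel frame (360 mm along the row, 165 mm deep, 5 mm thick, 0.5 kg) over the spindles. 0 = lying level over the coils 95 mm above the table, growing as its front edge swings up and away from the robot; pi/2 = upright, 1.9 = end stop. A stiff friction hinge (about 1.2 N m) on the far side holds it at any angle; about 6 to 9 N at the handle moves it.
- guard_hinge (a point): middle of the guard's hinge axis, 130 mm behind the spindle row (stand x) and 95 mm above the table; the axis runs along the stand's y.
- guard_handle (a point): middle of the guard's handle: a round steel bar, 12 mm diameter, 120 mm long along the stand's y (the straight grip between its two end legs is 108 mm), 210 mm from the hinge axis and 47 mm in front of the guard's front edge, in the plane of the guard. From above there is free room on both sides of the bar. The bar may turn between the fingers while it is swung. The point's x axis lies in the guard's plane, square to the hinge.
- pointer (a joint): the setting pointer's angle in rad, same zero and sense as the guard: guard and pointer are parallel when the two readings are equal (0.55 to 1.1 rad, differs from start to start). The pointer must stay as it is.
- pointer_tip (a point): free end of the setting pointer: a narrow dark steel blade (160 mm long, 16 mm deep, 8 mm thick) with a black hub, on the guard's hinge axis at the stand's left end, 262 mm to the +y side of the guard's middle. The tip is 160 mm from the axis; the point's x axis runs along the blade.
- lever (a joint): the air valve lever, in rad: 0 = leaning towards the robot (air on), 1.0 = end stop, leaning away from the robot (air off). It stays where it is left; under 2 N at the knob moves it.
- lever_tip (a point): centre of the black ball knob (26 mm diameter) on the end of the valve lever, a 10 mm steel rod; 65 mm from the lever's pivot. The lever stands on a grey block 70 x 50 mm, 25 mm high, fixed to the table between stand and tray.
- lever_pivot (a point): pivot of the valve lever, 22 mm above the table. The lever swings in a vertical plane through pivot and knob, from 0.5 rad before upright to 0.5 rad beyond it. Seen from above, the x axis of this point shows the way the lever is thrown (away from the robot, turned by up to 0.12 rad).
- tray: open grey tray fixed to the table, 210 x 210 mm outside, wall 5 mm thick and 35 mm high, floor 5 mm thick. Origin under its centre on the table; x and y along its sides. Four coils stand in it side by side, e.g. at x and y = +-45 mm.
- coil1: a coil of wood-coloured edging on a cardboard core: rigid ring, 62 mm outside diameter, 26 mm hole, 48 mm high, about 0.13 to 0.25 kg. Origin at the centre of its underside, z along its hole (up at the start). At the start it stands on the base plate over a spindle (underside 12 mm above the table); may be absent (None).
- coil1_mid (a point): centre of coil1 (24 mm above its underside, on the axis of its hole).
- coil2: a coil of wood-coloured edging on a cardboard core: rigid ring, 62 mm outside diameter, 26 mm hole, 48 mm high, about 0.13 to 0.25 kg. Origin at the centre of its underside, z along its hole (up at the start). At the start it stands on the base plate over a spindle (underside 12 mm above the table); may be absent (None).
- coil2_mid (a point): centre of coil2 (24 mm above its underside, on the axis of its hole).
- coil3: a coil of wood-coloured edging on a cardboard core: rigid ring, 62 mm outside diameter, 26 mm hole, 48 mm high, about 0.13 to 0.25 kg. Origin at the centre of its underside, z along its hole (up at the start). At the start it stands on the base plate over a spindle (underside 12 mm above the table); may be absent (None).
- coil3_mid (a point): centre of coil3 (24 mm above its underside, on the axis of its hole).
- coil4: a coil of wood-coloured edging on a cardboard core: rigid ring, 62 mm outside diameter, 26 mm hole, 48 mm high, about 0.13 to 0.25 kg. Origin at the centre of its underside, z along its hole (up at the start). At the start it stands on the base plate over a spindle (underside 12 mm above the table); may be absent (None).
- coil4_mid (a point): centre of coil4 (24 mm above its underside, on the axis of its hole).
- roller: bystander: upright steel roller, 60 mm diameter, 60 mm high; origin at its underside
- wrench: bystander: wrench lying on the table, 160 mm; origin at its middle
- driver: bystander: screwdriver lying on the table, 190 mm; origin at its middle
- cleaner: bystander: white jar, 60 mm diameter, 90 mm high; origin at its underside
Not all that is in view belongs to the job. Leave any red look-alike of the coil3 alone.

How it is judged:
By the outcome, as a careful person would: the job done as asked, in the order asked, and still so for the second after the job is handed in, with the robot touching nothing.
Of coil1, coil2, coil3, coil4 only 2 to 4 are there at a start; the rules pass over those that are not, and their reading is None.
At some moment in a run one of coil1, coil2, coil3, coil4 may be knocked a few centimetres aside while the robot is not near it.
Once in a run the grip may slacken for a moment while it holds something.
It also fails if it takes over 210 s, if anything falls off the work surface, if the arm or the gripper's body presses on something with over 40 N, if the wrist force passes 120 N, or if a joint passes its speed limit or range.

ROBOT

A 6-joint arm with a two-finger parallel gripper is mounted at the origin on the work surface. World frame = base frame: x ahead of the robot, y to its left, z up, the work surface at z = 0. Lengths are in m, angles in degrees, forces in N, time in s.
With the tool pointing down it reaches from about 0.15 to 0.775 m from the base axis. Payload 6.1 kg.
Tool frame: the origin (TCP) lies on the centre line of the jaws, within the pads' length; the fingertips stand 14 mm ahead of it and the grasp point (between the pads) lies 5 mm behind it (robot.tip_reach is the z of the fingertips in the tool frame, in m); z points along the fingers, y is the line along which they close (so a half turn about z gives the same grasp; the last joint's range is limited). The gripper opens to 85 mm and grips with 20 to 120 N. Pads are 22 mm wide; open, the fingers measure 114 mm over their backs; the gripper's body (76 mm by 85 mm) begins 54 mm behind the grasp point. The pads swing forward as they close: fully open they stand 13 mm farther back than shut.
Start: joints at [70.989, 7.208, -2.269, 80.523, 0, 90], TCP at [0.171, 0.496, 0.245] pointing down, gripper open.
Joint ranges: [-155.77, 155.77], [-54.66, 111.73], [-72.52, 77.12], [-102.08, 115.82], [-83.92, 84.16], [-180, 180]. Speed limits (degrees/s): [136.94, 136.94, 172.46, 180, 180, 180].

INTERFACE

Orientations are given as a 3x3 rotation matrix whose columns are the frame's x, y, z axes.
In Python, from station import robot, vision, spot_in, mark_of, current_time_s, current_joint_positions, current_joint_vel, current_tau, current_tcp_pos, current_tool_rot, current_contact_force, current_ft_torque, current_grip_width, current_gripper_force gives the robot as it stands. Calls block until the motion is done:
- robot.move_pose(position, orientation): joint-space move of the TCP to a pose.
- robot.line_to(position, rate=0.15, frame=None, threshold=None): straight line of the TCP; frame=None keeps the orientation; rate is the mean speed in m/s. With threshold (N) it stops when the force on the tool has changed by that much, and returns True; else False.
- robot.goto_joints(angles): joint-space move.
- robot.command_gripper(opening, effort=None): finger opening in m; effort is the grip in N (None keeps the last); returns when the fingers have stopped.
- robot.hold(seconds).
- robot.inverse_kinematics(position, orientation): joint angles nearest the present ones, or None.
- vision.grab_frame(name): name is "scene" or "top"; returns a dict with "img" (420x560x3 uint8, red, green, blue), "intrinsics" (3x3 intrinsics, pixels), "view" (4x4, takes a point from world to camera coordinates). Camera axes: x right, y up, looking along -z (the intrinsics and any distortion apply to the point x, -y, -z); pixel columns grow to the right and rows downward; lengths in m; the calibration is good to about 2 mm. A picture is of the moment at which its call begins. There is no depth.
A pose or a line that the arm cannot do raises robot.MotionError and nothing moves.
- robot.hand_in(): hands the job in; it is judged then, once.
Trained networks look in the newest picture that a camera, given by its name, has taken for a name from the list of things; names that differ only in an ending like _2 or _b are one class to them, and where a whole thing is asked for, a point or a joint stands for the part that bears it (a point fixed in the world has none). Each returns a list of dicts, best first, with "p" (0 to 1); they miss things now and then, are a little off and sometimes report something else, mostly with a low value. They report only what shows in the picture. A call takes as long as a camera call. They do not tell look-alikes from the thing itself.
- spot_in(camera, label): "xyz" ([x, y, z] in m, in the coordinates of the camera as it stood for that picture, good to about 4 mm: the middle of the surface that is visible of it).
- mark_of(camera, label): "xyz" ([x, y, z] in m, in the coordinates of the camera as it stood for that picture, good to about 4 mm: a listed point, or the origin of a listed thing).
Readings, each from a call of its own:
- current_time_s(): time.
- current_joint_positions(): joint angles.
- current_joint_vel(): joint speeds.
- current_tau(): joint torques, N m.
- current_tcp_pos(): TCP position.
- current_tool_rot(): TCP orientation.
- current_contact_force(): force on the tool from outside, world axes, zero at the start.
- current_ft_torque(): the same for the moment, N m.
- current_grip_width(): finger opening in m.
- current_gripper_force(): force on a finger pad.
Only numpy, scipy, OpenCV 4.12 (cv2) and the standard library are available. Lean on these libraries where they do the work, as an engineer would, in place of code of your own. Each camera call takes 0.05 s, during which the arm holds its last target. There are 200 camera calls.

## Working session

There is one attempt and no reset: what is moved stays moved. The work goes in short steps, each a Python script; the robot and the scene stay as the last script left them, time stands still between calls to the robot, and variables do not carry over. Pictures are saved under pics/ and viewed, at most 14 in all, crops included, and the job is handed in when it is done.

```bash
ls; mkdir -p pics
cat > h.py <<'E'
import numpy as np, cv2
from station import *
import station
F={}
def grab(c,save=None):
    f=vision.grab_frame(c); F[c]=f
    if save: cv2.imwrite('pics/'+save+'.png',f['img'][:,:,::-1])
    return f
def w(c,p):
    V=np.array(F[c]['view']); return (np.linalg.inv(V)@np.r_[p,1])[:3]
def marks(c,l,fn=mark_of):
    return [(round(d['p'],2),np.round(w(c,d['xyz']),4)) for d in fn(c,l)]
def proj(c,P):
    V=np.array(F[c]['view']);K=np.array(F[c]['intrinsics']);q=V@np.r_[P,1];q=K@np.array([q[0],-q[1],-q[2]]);return q[:2]/q[2]
E
python3 - <<'E'
from h import *
for c in('scene','top'):
    f=grab(c,c+'0'); print(c,[k for k in f],np.round(np.linalg.inv(f['view']),3).tolist(),f['intrinsics'])
    for l in['stand','guard','guard_hinge','guard_handle','pointer_tip','lever_tip','lever_pivot','tray','coil1','coil1_mid','coil3','roller','wrench','driver','cleaner']:
        print(l,[(p,x.tolist()) for p,x in marks(c,l)])
print(current_time_s())
E
```

```text
pics
scene ['img', 'intrinsics', 'view'] [[0.454, -0.709, 0.539, 1.028], [0.891, 0.368, -0.266, -0.152], [-0.009, 0.602, 0.799, 0.824], [0.0, 0.0, 0.0, 1.0]] [[411.41609446   0.         281.34624277]
 [  0.         411.41609446 206.09399665]
 [  0.           0.           1.        ]]
stand [(0.73, [0.5581, 0.1677, 0.0021])]Traceback (most recent call last):
  File "<stdin>", line 5, in <module>
  File "h.py", line 12, in marks
    return [(round(d['p'],2),np.round(w(c,d['xyz']),4)) for d in fn(c,l)]
                                                                 ~~^^^^^
ValueError: it knows: cleaner, coil, coil1_mid, coil2_mid, coil3_mid, coil4_mid, driver, guard_handle, guard_hinge, lever_pivot, lever_tip, pointer_tip, roller, stand, tray, wrench
```

Run:
```python
from h import *
for c in('scene','top'):
    f=grab(c,c+'0'); print(c,np.round(np.linalg.inv(f['view']),3).tolist())
    for l in['stand','guard_hinge','guard_handle','pointer_tip','lever_tip','lever_pivot','tray','coil','coil1_mid','roller','wrench','driver','cleaner']:
        print(l,[(p,x.tolist()) for p,x in marks(c,l)])
    d=mark_of(c,'pointer_tip'); print(d[:1])
print(current_time_s())
```

```text
scene [[0.454, -0.709, 0.539, 1.028], [0.891, 0.368, -0.266, -0.152], [-0.009, 0.602, 0.799, 0.824], [0.0, 0.0, 0.0, 1.0]]
stand [(0.59, [0.5559, 0.1689, 0.0019])]
guard_hinge [(0.97, [0.6888, 0.1759, 0.0953])]
guard_handle [(0.63, [0.4778, 0.1633, 0.099])]
pointer_tip [(0.57, [0.5429, 0.4332, 0.1904])]
lever_tip [(0.6, [0.4852, -0.101, 0.0796]), (0.21, [0.4059, 0.0054, 0.0022])]
lever_pivot [(0.61, [0.5445, 0.3111, 0.0289]), (0.46, [0.5192, -0.1059, 0.024])]
tray [(0.72, [0.501, -0.299, -0.0009])]
coil [(0.94, [0.3864, 0.4261, -0.004]), (0.9, [0.3998, 0.2283, 0.0028]), (0.71, [0.5479, 0.3097, 0.0075]), (0.58, [0.5541, 0.216, 0.0159])]
coil1_mid [(0.2, [0.5458, 0.309, 0.0074])]
roller [(0.93, [0.4044, 0.0049, 0.0015]), (0.34, [0.3754, 0.3235, 0.0008])]
wrench [(0.56, [0.3993, 0.1468, -0.0009]), (0.48, [0.5015, -0.3021, -0.0006]), (0.26, [0.6847, 0.1773, 0.0972])]
driver [(0.81, [0.3761, 0.3233, -0.0004])]
cleaner [(0.58, [0.6889, -0.1128, 0.0015])]
[{'xyz': [0.3068, 0.178, -0.9238], 'p': 0.57}]
top [[0.015, 0.981, -0.193, 0.298], [-1.0, 0.015, -0.003, 0.071], [-0.0, 0.193, 0.981, 1.312], [0.0, 0.0, 0.0, 1.0]]
stand [(0.68, [0.5527, 0.1671, -0.0012])]
guard_hinge [(0.62, [0.6802, 0.1793, 0.0918])]
guard_handle [(0.65, [0.4742, 0.1591, 0.1024]), (0.45, [0.5536, 0.2186, 0.0367])]
pointer_tip [(0.71, [0.537, 0.4289, 0.194]), (0.39, [0.6773, 0.1822, 0.0928])]
lever_tip [(0.6, [0.4811, -0.1041, 0.081])]
lever_pivot [(0.67, [0.5497, 0.2145, 0.0142]), (0.64, [0.5129, -0.1001, 0.0175])]
tray [(0.84, [0.4972, -0.2992, 0.0011])]
coil [(0.71, [0.5418, 0.3092, 0.0174]), (0.68, [0.3909, 0.2268, -0.0009]), (0.66, [0.3917, 0.4309, -0.0003]), (0.49, [0.5518, 0.2156, 0.0132])]
coil1_mid [(0.34, [0.5385, 0.4301, 0.1936])]
roller [(0.91, [0.4, 0.0028, 0.0]), (0.2, [0.5538, 0.169, -0.003])]
wrench [(0.68, [0.3989, 0.1451, 0.0015])]
driver []
cleaner [(0.73, [0.6896, -0.114, -0.0002])]
[{'xyz': [-0.3545, 0.0237, -1.1446], 'p': 0.71}]
1.6
```

View pics/scene0.png

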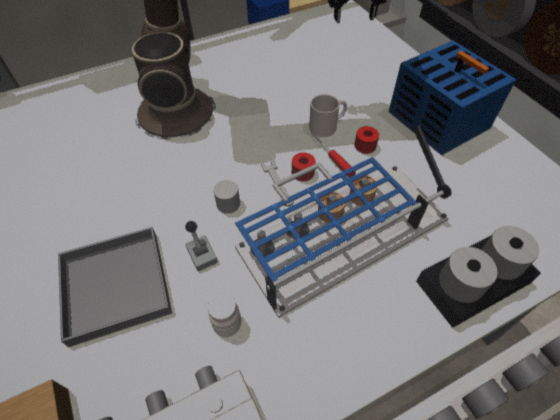

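View pics/top0.png

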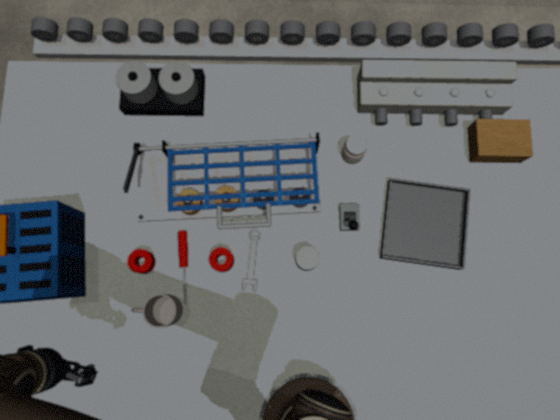

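Scene picture: the lever is at about (195,240) and leans toward the robot. The guard is level, with its handle at about (300,180). Two wood coils sit under its +y half, at about (330,205) and (365,187). The red look-alikes are at (303,165) and (367,138), and the tray is at (115,285). The dark things under the −y half look like bare spindles, so I'll check them once the guard is up. Lever first.

```bash
cat >> h.py <<'E'
def Rdown(a):  # tool z down, tool y (closing) along direction a (rad from world x)
    y=np.array([np.cos(a),np.sin(a),0]); z=np.array([0,0,-1.]); x=np.cross(y,z); return np.c_[x,y,z]
E
python3 - <<'E'
from h import *
print(robot.tip_reach)
R=current_tool_rot(); print(np.round(R,2).tolist())
robot.command_gripper(0.0,40)
A=Rdown(np.pi/2)
q=robot.inverse_kinematics([0.43,-0.103,0.2],A); print(q)
if abs(q[5])>150: A=Rdown(-np.pi/2)
robot.move_pose([0.43,-0.103,0.25],A)
zt=0.064+0.014
robot.line_to([0.43,-0.103,zt])
s=robot.line_to([0.575,-0.103,zt],rate=0.06,threshold=10)
print(s,current_tcp_pos(),current_contact_force())
robot.hold(0.3);print(current_contact_force())
p=current_tcp_pos()
robot.line_to([p[0]-0.05,p[1],zt]); robot.line_to([p[0]-0.07,p[1],0.25])
robot.move_pose([0.35,0.16,0.3],A)
for c in('scene','top'):
    grab(c,c+'1'); 
    for l in('lever_tip','lever_pivot'): print(c,l,marks(c,l))
print(current_time_s())
im=cv2.imread('pics/scene1.png')[170:300,130:300];cv2.imwrite('pics/c1.png',cv2.resize(im,None,fx=4,fy=4))
E
```

```text
0.014
[[-0.95, 0.33, -0.0], [0.33, 0.95, -0.0], [0.0, -0.0, -1.0]]
[-13.47053282  -1.51104391 -17.15990136  74.35114255   0.
 -13.47053282]
True [ 0.52173794 -0.10276742  0.07654701] [-1.29554572 -0.21401474  0.586334  ]
[ 0.04861031 -0.14219657 -0.12604071]
scene lever_tip [(0.54, array([ 0.5451, -0.098 ,  0.0774]))]
scene lever_pivot [(0.23, array([0.4061, 0.0098, 0.001 ])), (0.18, array([ 0.5456, -0.0975,  0.0776]))]
top lever_tip [(0.6, array([ 0.5442, -0.1036,  0.0785]))]
top lever_pivot [(0.61, array([ 0.5135, -0.1003,  0.0205]))]
10.975
```

Run:
```python
from h import *
A=Rdown(np.pi/2); zt=.078
robot.move_pose([0.47,-0.102,0.2],A); robot.line_to([0.47,-0.102,zt])
s=robot.line_to([0.56,-0.102,zt],rate=0.03,threshold=20)
p=current_tcp_pos();print(s,p,current_contact_force())
robot.line_to([p[0]-0.05,p[1],zt]); robot.line_to([p[0]-0.07,p[1],0.25])
robot.command_gripper(0.05)
robot.move_pose([0.38,0.16,0.3],A)
for c in('scene','top'):
    grab(c,c+'2'); 
    for l in('lever_tip','guard_hinge','guard_handle','pointer_tip','stand'): print(c,l,marks(c,l))
print(current_time_s())
```

```text
True [ 0.52172545 -0.10195351  0.07701755] [-1.39291205 -0.74518699  1.06027822]
scene lever_tip [(0.57, array([ 0.5454, -0.0992,  0.0812]))]
scene guard_hinge [(0.63, array([0.6879, 0.1754, 0.0936]))]
scene guard_handle [(0.92, array([0.4755, 0.1621, 0.1037]))]
scene pointer_tip [(0.74, array([0.5442, 0.4335, 0.1894]))]
scene stand [(0.85, array([0.5552, 0.1656, 0.0032]))]
top lever_tip [(0.48, array([ 0.5418, -0.1051,  0.078 ]))]
top guard_hinge [(0.83, array([0.6776, 0.1769, 0.0905]))]
top guard_handle []
top pointer_tip [(0.89, array([0.537 , 0.4287, 0.1937]))]
top stand [(0.61, array([ 0.5517,  0.1681, -0.0013]))]
18.8833
```

```bash
cat >> h.py <<'E'
yaw=0.08; ux=np.array([np.cos(yaw),np.sin(yaw),0]); uy=np.array([-ux[1],ux[0],0]); H=np.array([.6836,.1772,.095])
S=H-.13*ux; S[2]=0
def hp(t,r=.21): return H-r*np.cos(t)*ux+np.array([0,0,r*np.sin(t)])
A=Rdown(yaw)
def best(pos,a):
    c=[]
    for k in(0,np.pi):
        q=robot.inverse_kinematics(pos,Rdown(a+k))
        if q is not None:c.append((abs(q[5]),a+k))
    return Rdown(min(c)[1])
dz=np.array([0,0,-.005])
E
python3 - <<'E'
from h import *
A=best(hp(0)+[0,0,.1],yaw)
robot.move_pose(hp(0)+[0,0,.1],A)
print(robot.line_to(hp(0)+dz,rate=.1,threshold=15),current_contact_force())
print(robot.command_gripper(0.0,60),current_grip_width(),current_tcp_pos()-hp(0)-dz,current_contact_force())
for t in np.linspace(0,1.68,13)[1:]:
    robot.line_to(hp(t)+dz,rate=.12); print(round(t,2),np.round(current_contact_force(),1),round(current_grip_width(),4))
print(current_time_s())
grab('scene','scene3'); print(marks('scene','guard_handle'))
E
```

```text
False [0.44633951 0.8707284  0.27919412]
False 0.010639655276352616 [0.00130272 0.00016718 0.00060598] [ 5.32239209 -0.01085121 -0.33263943]
0.14 [ 7.8 -0.9  1. ] 0.0102
0.28 [11.8  0.4 -1.6] 0.0103
0.42 [13.3 -0.2 -4.9] 0.0101
0.56 [13.   0.1 -5.6] 0.0105
0.7 [12.  -1.2 -8.6] 0.01
0.84 [ 7.9 -1.  -8.9] 0.0101
0.98 [  4.4  -5.2 -12.2] 0.01
1.12 [ 4.3 -6.5 -7.3] 0.0095
1.26 [-0.  -8.  -2.9] 0.01
1.4 [-0.9 -7.3  0.1] 0.0097
1.54 [ 1.1 -9.5  3.9] 0.0098
1.68 [ 3.4 -8.7  3.1] 0.0099
26.75
[(0.7, array([0.5553, 0.1658, 0.0037])), (0.58, array([0.69  , 0.1787, 0.0952])), (0.55, array([0.7069, 0.1809, 0.3051]))]
```

View pics/scene3.png

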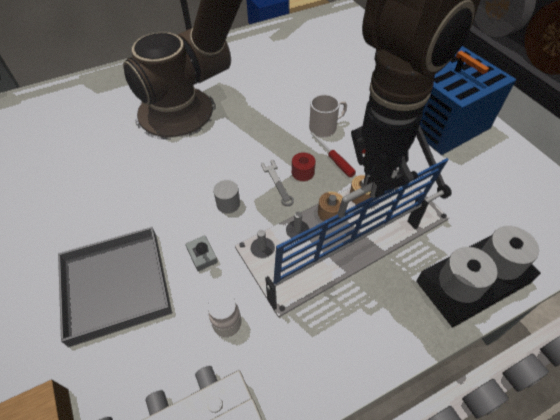

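The guard stands at or past upright. There are coils only on the two +y spindles, at about (330,205) and (362,185). The other two, at (262,245) and (297,225), are bare. I'll release the handle and refine the coil positions.

Run:
```python
from h import *
robot.command_gripper(0.05)
p=current_tcp_pos(); robot.line_to(p+[0,0,.05]); robot.line_to(p+[-.15,0,.06],rate=.25)
robot.move_pose([0.35,0.0,0.3],best([.35,0,.3],yaw))
for c in('scene','top'):
    grab(c,c+'4')
    for l in('coil','coil1_mid','guard_handle','guard_hinge','stand','tray','pointer_tip'): print(c,l,[(a,b.tolist()) for a,b in marks(c,l)])
print([(S+y*uy).round(4) for y in(.0475,.1425)])
print(current_time_s())
```

```text
scene coil [(0.84, [0.5549, 0.2162, 0.0099]), (0.82, [0.3985, 0.2254, 0.0052]), (0.6, [0.389, 0.4311, -0.0028]), (0.57, [0.5464, 0.3079, 0.0075]), (0.33, [0.3992, 0.1474, 0.0041]), (0.17, [0.7084, 0.1808, 0.3051])]
scene coil1_mid []
scene guard_handle [(0.97, [0.7076, 0.1798, 0.3031])]
scene guard_hinge [(0.59, [0.686, 0.1755, 0.0966]), (0.21, [0.5476, 0.3124, 0.0067])]
scene stand [(0.8, [0.553, 0.1654, 0.0015])]
scene tray [(0.72, [0.3991, 0.1484, 0.0002]), (0.58, [0.499, -0.2982, -0.0023]), (0.16, [0.4045, 0.0031, 0.0022])]
scene pointer_tip [(0.68, [0.5428, 0.4326, 0.1893])]
top coil [(0.96, [0.3902, 0.4277, -0.0026]), (0.82, [0.5485, 0.2148, 0.0159]), (0.63, [0.541, 0.31, 0.0128]), (0.56, [0.3915, 0.2265, -0.0019])]
top coil1_mid [(0.17, [0.5499, 0.2128, 0.0131])]
top guard_handle [(0.62, [0.7093, 0.178, 0.3057]), (0.46, [0.4969, -0.2997, 0.003]), (0.2, [0.5444, 0.3093, 0.038])]
top guard_hinge [(0.77, [0.6789, 0.1766, 0.0942])]
top stand [(0.97, [0.5525, 0.1692, -0.0002]), (0.71, [0.5442, -0.1031, 0.079]), (0.26, [0.5385, 0.4281, 0.1931])]
top tray [(0.78, [0.4938, -0.2985, 0.0017]), (0.36, [0.3972, 0.1428, 0.0009])]
top pointer_tip [(0.87, [0.5356, 0.4283, 0.1918]), (0.64, [0.5549, 0.2167, 0.035])]
[array([0.5502, 0.2142, 0.    ]), array([0.5426, 0.3089, 0.    ])]
31.8833
```

View pics/top4.png

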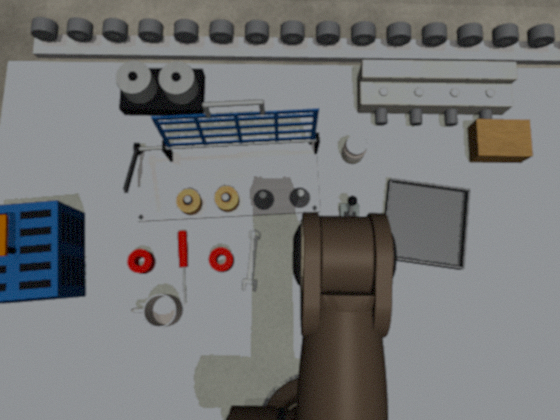

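Top picture: wood coils at (189,200) and (227,198), bare spindles at (263,199) and (300,197), guard upright. Next, the first coil.

```bash
cat >> h.py <<'E'
T=np.array([.497,-.299,0]);ty=-.1;tx=np.array([np.cos(ty),np.sin(ty),0]);tyv=np.array([-tx[1],tx[0],0])
def pick(xy,z=.035):
    P=np.array([xy[0],xy[1],.2]); R=best(P,yaw)
    robot.command_gripper(.085); robot.move_pose(P,R)
    P[2]=z
    if robot.line_to(P,rate=.12,threshold=12): print('HIT',current_tcp_pos(),current_contact_force()); return False
    robot.command_gripper(0.0,70); print('grip',current_grip_width(),current_contact_force())
    for zz in(.09,.14,.2):
        robot.line_to([xy[0],xy[1],zz],rate=.12); print(zz,current_grip_width(),np.round(current_contact_force(),1))
    return current_grip_width()>.055
def place(x,y,z=.026):
    P=T+x*tx+y*tyv; R=best(P+[0,0,.2],ty)
    robot.move_pose(P+[0,0,.2],R); print('over',current_grip_width())
    robot.line_to(P+[0,0,.06],rate=.2)
    print(robot.line_to(P+[0,0,z],rate=.04,threshold=5),current_tcp_pos(),current_grip_width())
    robot.command_gripper(.078); robot.line_to(P+[0,0,.2],rate=.2)
E
python3 - <<'E'
from h import *
if pick([.5508,.2152]): place(0,.045)
grab('scene','scene5');grab('top');print(marks('scene','coil'),marks('top','coil'),current_time_s())
E
```

```text
grip 0.05961232693643789 [-0.10364552 -0.51562132  5.63602664]
0.09 0.05942773316004023 [ 0.3 -0.  -2.8]
0.14 0.05956135651285012 [-0.1 -1.1 -2. ]
0.2 0.05956803224685964 [-0.2 -0.7 -1.6]
over 0.05951738973720768
True [ 0.50100778 -0.25397375  0.02911804] 0.059618786726261454
[(0.9, array([0.3966, 0.2279, 0.0043])), (0.69, array([ 0.5045, -0.2484,  0.0074])), (0.65, array([ 0.3885,  0.4271, -0.0018])), (0.63, array([0.5446, 0.3117, 0.008 ]))] [(0.93, array([ 0.3909,  0.2271, -0.0021])), (0.9, array([3.906e-01, 4.285e-01, 3.000e-04])), (0.8, array([ 0.4961, -0.2511,  0.0038])), (0.71, array([0.5406, 0.3123, 0.0152]))] 43.6083
```

View pics/scene5.png

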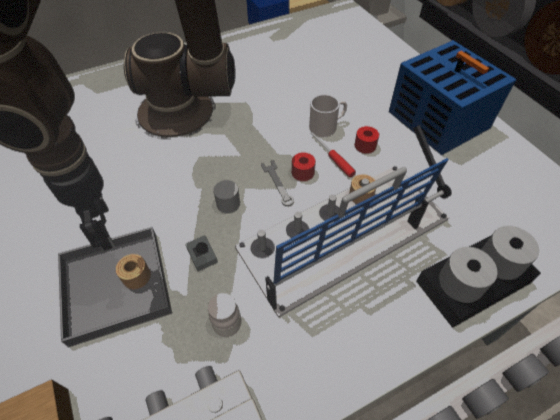

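The first coil stands in the tray at about (132,268), and the second is still on its spindle at (362,188).

Run:
```python
from h import *
if pick([.543,.3098]): place(0,-.045)
robot.move_pose([0.3,0.,0.35],best([.3,0,.35],yaw))
grab('scene','scene6');grab('top','top6');print(marks('scene','coil'),marks('top','coil'),current_time_s())
im=np.vstack([cv2.imread('pics/scene6.png')[200:360,20:340],cv2.imread('pics/top6.png')[120:280,220:540]])
cv2.imwrite('pics/c6.png',cv2.resize(im,None,fx=1.8,fy=1.8))
```

```text
grip 0.060952017830880896 [-1.28722905 -1.27462031  5.66907311]
0.09 0.060636806957933734 [-0.3 -0.2 -2.7]
0.14 0.06078932545261271 [ 0.2 -0.8 -3.1]
0.2 0.060779485612001 [ 1.3  0.3 -1.6]
over 0.06085776968528228
True [ 0.49209562 -0.343487    0.02930195] 0.06092125658369981
[(0.96, array([ 0.5018, -0.2505,  0.0065])), (0.93, array([0.4014, 0.2258, 0.0042])), (0.88, array([ 0.4893, -0.3477,  0.0014])), (0.83, array([ 0.3867,  0.4281, -0.0025])), (0.71, array([0.3985, 0.1492, 0.0004]))] [(0.91, array([ 0.3912,  0.2257, -0.0008])), (0.73, array([0.3914, 0.4296, 0.0007])), (0.7, array([ 0.4903, -0.3457,  0.0094])), (0.58, array([ 0.4964, -0.2507,  0.0059]))] 56.5667
```

View pics/c6.png

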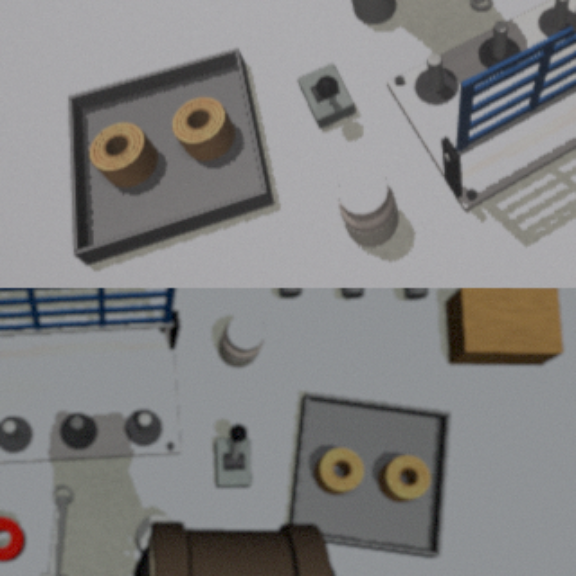

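Both coils stand side by side on the tray floor. Now a precise look at the pointer in both cameras.

Run:
```python
import cv2,numpy as np
a=cv2.imread('pics/scene6.png')[115:215,395:465];b=cv2.imread('pics/top6.png')[130:220,110:180]
a=cv2.resize(a,None,fx=5.5,fy=5.5,interpolation=cv2.INTER_CUBIC);b=cv2.resize(b,None,fx=5.5,fy=5.5,interpolation=cv2.INTER_CUBIC)
b=cv2.copyMakeBorder(b,0,a.shape[0]-b.shape[0],0,0,0);cv2.imwrite('pics/c7.png',np.hstack([a,b]))
```

```text
(no output)
```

View pics/c7.png

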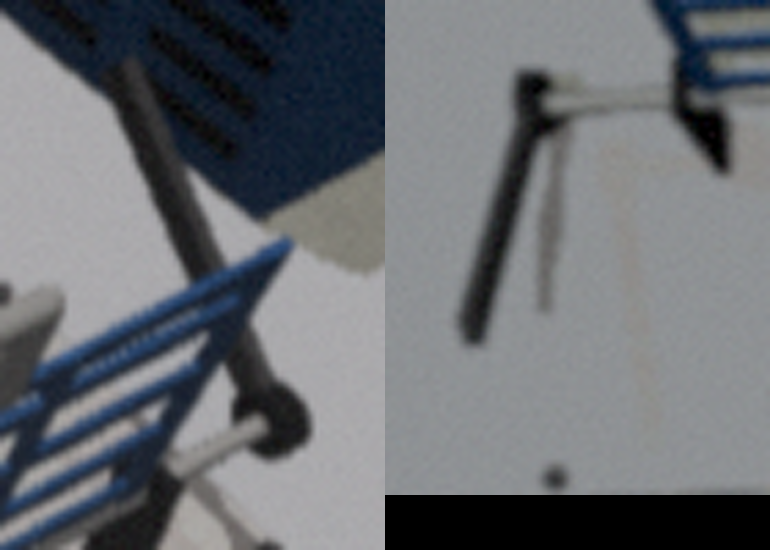

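```bash
cat > pf.py <<'E'
from h import *
from scipy.optimize import least_squares
for c in('scene','top'): grab(c)
def back(c,uv,z):
    V=np.linalg.inv(F[c]['view']);K=np.array(F[c]['intrinsics']);d=np.linalg.inv(K)@np.r_[uv,1];d=V[:3,:3]@[d[0],-d[1],-d[2]];o=V[:3,3]
    return o+d*(z-o[2])/d[2]
a=back('top',[140.9,216.9],.012);b=back('top',[315,208.3],.012);print(a,b,'yaw',np.arctan2(-(a-b)[0],(a-b)[1]),np.linalg.norm(a-b))
a=back('scene',[445,215],.012);b=back('scene',[282.2,306.1],.012);print(a,b,'yaw',np.arctan2(-(a-b)[0],(a-b)[1]),np.linalg.norm(a-b))
obs=[('scene',[444.3,191.4],0),('scene',[418.1,128.1],1),('top',[137.0,148.0],0),('top',[126.2,190.9],1)]
for yw in(.07,.08,.09):
    u=np.array([np.cos(yw),np.sin(yw),0])
    def f(v,cams=('scene','top')):
        h=v[:3];t=h+.159*(-np.cos(v[3])*u+np.array([0,0,np.sin(v[3])]))
        return np.concatenate([proj(c,[h,t][k])-p for c,p,k in obs if c in cams])
    r=least_squares(f,[.664,.439,.095,.67]); print(yw,r.x.round(4),r.fun.round(1))
    for c in('scene','top'):
        r=least_squares(lambda v:np.r_[f([v[0],v[1],.095,v[2]],(c,))],[.664,.439,.67]); print(c,r.x.round(4),r.fun.round(1))
E
python3 pf.py
```

```text
[0.50530984 0.4406026  0.012     ] [ 0.53508667 -0.01465069  0.012     ] yaw 0.06531413593679398 0.4562260593702706
[0.6861892  0.45858335 0.012     ] [0.71370765 0.00201784 0.012     ] yaw 0.06019990578333359 0.45739406329816745
0.07 [0.6681 0.4411 0.0911 0.6316] [ 0.1  0.5 -1.9 -0.1 -0.4  0.1 -1.2 -1.1]
scene [0.6708 0.4379 0.6664] [ 0.3  0.7 -0.3 -0.8]
top [0.6675 0.4385 0.6071] [ 0.2 -0.1 -0.2  0.1]
0.08 [0.6678 0.4418 0.0907 0.6372] [ 0.2  0.4 -2.  -0.  -0.7  0.3 -1.  -1.3]
scene [0.6708 0.4379 0.6767] [ 0.3  0.7 -0.3 -0.8]
top [0.6673 0.4391 0.61  ] [-0.1  0.   0.1 -0. ]
0.09 [0.6675 0.4425 0.0903 0.6428] [ 0.3  0.3 -2.   0.  -0.9  0.5 -0.8 -1.5]
scene [0.6707 0.4379 0.6867] [ 0.3  0.7 -0.3 -0.8]
top [0.667  0.4397 0.6128] [-0.3  0.1  0.3 -0.1]
```

Both screw pairs on the base plate give a stand yaw of about 0.063, and the pointer reads about 0.65 rad. I'll bring the guard to that angle, then compare guard and blade in the same pictures.

```bash
cat >> h.py <<'E'
yaw=0.065; ux=np.array([np.cos(yaw),np.sin(yaw),0]); uy=np.array([-ux[1],ux[0],0]); H=np.array([.6838,.1768,.095])
E
python3 - <<'E'
from h import *
p=np.array([.7064,.1785,.2987])
A=best([.5,.17,.37],yaw)
robot.command_gripper(.05)
robot.move_pose([.5,.17,.37],A); robot.line_to(p+[0,0,.06]); print(robot.line_to(p,rate=.08,threshold=12),current_contact_force())
robot.command_gripper(0,60);print(current_grip_width(),current_contact_force())
for t in np.linspace(1.68,.65,9)[1:]:
    robot.line_to(hp(t)+dz,rate=.12); print(round(t,2),np.round(current_contact_force(),1),round(current_grip_width(),4))
robot.hold(.3); print((current_tcp_pos()-hp(.65)-dz).round(4))
robot.command_gripper(.05); p=current_tcp_pos(); robot.line_to(p+[0,0,.06]); robot.line_to(p+[-.1,0,.1],rate=.25)
robot.move_pose([0.3,0.,0.35],best([.3,0,.35],yaw))
for c in('scene','top'):
    grab(c,c+'8'); 
    for l in('guard_handle','guard_hinge','pointer_tip'): print(c,l,marks(c,l)[:2])
print(current_time_s())
a=cv2.imread('pics/scene8.png')[105:245,300:470];b=cv2.imread('pics/top8.png')[125:245,110:330]
cv2.imwrite('pics/c8.png',cv2.resize(a,None,fx=4.2,fy=4.2,interpolation=cv2.INTER_CUBIC));cv2.imwrite('pics/c9.png',cv2.resize(b,None,fx=3.6,fy=3.6,interpolation=cv2.INTER_CUBIC))
E
```

```text
False [-0.63436657 -0.38572795  0.80581335]
0.009811286221574322 [ 0.69063869 -0.03110405  3.17688291]
1.55 [-0.7  0.4  4.8] 0.0098
1.42 [-1.1  0.1  9.2] 0.0101
1.29 [-2.1 -1.6 12. ] 0.0097
1.16 [-3.  -1.2  9.1] 0.0097
1.04 [-4.4 -1.5  8.2] 0.0098
0.91 [-4.3 -2.   3.9] 0.0098
0.78 [-2.4 -1.7  2. ] 0.0099
0.65 [ 0.4 -2.6 -7.1] 0.0101
[-0.0001 -0.0002 -0.001 ]
scene guard_handle [(0.78, array([0.5173, 0.1686, 0.2216]))]
scene guard_hinge [(0.88, array([0.6905, 0.1757, 0.0941])), (0.44, array([ 0.5   , -0.2534,  0.0302]))]
scene pointer_tip [(0.62, array([0.5402, 0.4332, 0.1903]))]
top guard_handle [(0.82, array([0.5187, 0.1634, 0.2222])), (0.71, array([0.538 , 0.4297, 0.1928]))]
top guard_hinge [(0.94, array([0.6797, 0.1761, 0.0948]))]
top pointer_tip [(0.76, array([0.5375, 0.4302, 0.1911]))]
69.9583
```

View pics/c8.png

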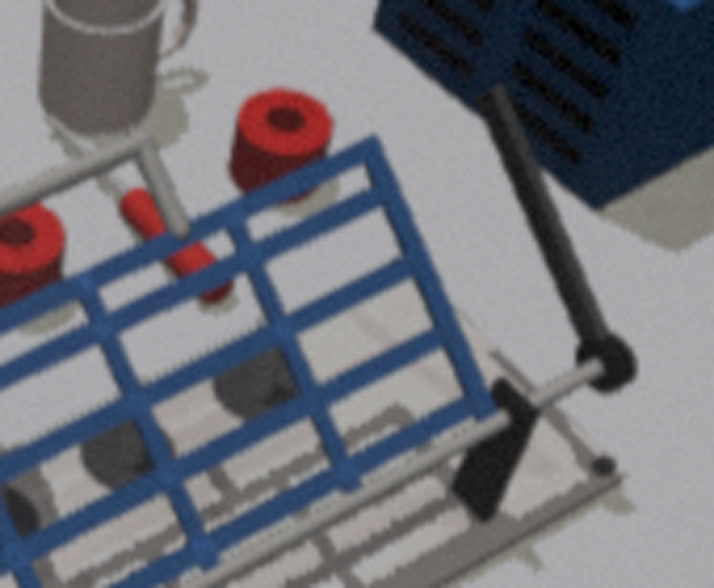

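View pics/c9.png

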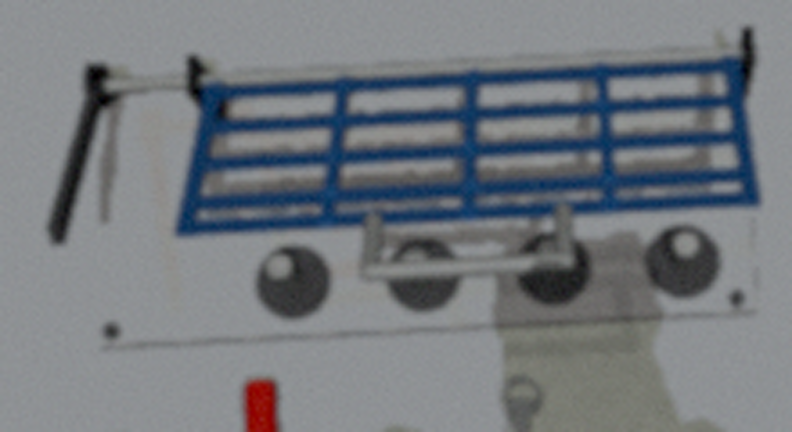

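```bash
cat > cmp.py <<'E'
import sys
from h import *
from scipy.optimize import brentq
n=sys.argv[1]
for c in('scene','top'): grab(c,c+n)
def edge(im,rows,c0,c1,first,thr):  # first crossing scanning c0->c1 (light->dark if first)
    out=[]
    for r in rows:
        cs=np.arange(c0,c1) if c1>c0 else np.arange(c0,c1,-1); v=im[r,cs].astype(float)
        i=np.where((v[:-1]>thr)&(v[1:]<=thr))[0]
        if len(i): i=i[0]; out.append((r,cs[i]+np.sign(c1-c0)*(v[i]-thr)/(v[i]-v[i+1])))
    o=np.array(out); k=np.ones(len(o),bool)
    for _ in range(3):
        a=np.polyfit(o[k,0],o[k,1],1); e=o[:,1]-np.polyval(a,o[:,0]); k=abs(e)<max(.3,2*e[k].std())
    return a,k.sum(),e[k].std()
def theta(c,a,row,y,r):   # y along hinge, r distance of point on edge, slope a[0] -> angle
    def g(t):
        P=lambda q:H+y*uy-q*np.cos(t)*ux+np.array([0,0,q*np.sin(t)])
        u,v=proj(c,P(r[0])),proj(c,P(r[1])); return (v-u)[0]/(v-u)[1]-a[0]
    ts=np.linspace(.3,1.1,81); gs=[g(t) for t in ts]
    return [round(brentq(g,ts[i],ts[i+1]),4) for i in range(80) if gs[i]*gs[i+1]<0]
for c,gr,gc,br,bc,dr in(('scene',range(145,196),(418,380),range(146,182),(0,0),0),('top',range(152,186),(148,175),range(158,186),(0,0),0)):
    im=cv2.GaussianBlur(F[c]['img'][:,:,0],(3,3),0.7)
    # predicted line for blade to set windows
    P=lambda y,q,t=.65:proj(c,H+y*uy-q*np.cos(t)*ux+np.array([0,0,q*np.sin(t)]))
    def win(rows,y,q0,q1,side,marg,thr):
        u,v=P(y,q0),P(y,q1); out=[]
        for r in rows:
            x=u[0]+(v-u)[0]*(r-u[1])/(v-u)[1]; s=int(round(x+side*marg)); e=edge1(im[r],s,-side,marg+4,thr)
            if e is not None: out.append((r,e))
        o=np.array(out);k=np.ones(len(o),bool)
        for _ in range(4):
            a=np.polyfit(o[k,0],o[k,1],1);e=o[:,1]-np.polyval(a,o[:,0]);k=abs(e)<max(.35,2*e[k].std())
        return a,int(k.sum()),round(e[k].std(),3)
    def edge1(v,s,d,n,thr):
        for i in range(n):
            a,b=float(v[s+d*i]),float(v[s+d*(i+1)])
            if a>thr>=b: return s+d*(i+(a-thr)/(a-b))
    thr=(np.percentile(im,70)+30)/2
    out=1 if c=='scene' else -1
    a,nn,sd=win(gr,.18,.03,.16,out,7,thr); print(c,'guard',theta(c,a,0,.18,(.03,.16)),nn,sd)
    for s in(1,-1):
        a,nn,sd=win(br,.262,.03,.16,s,8,thr); print(c,'blade side',s,theta(c,a,0,.262,(.03,.16)),nn,sd)
E
python3 cmp.py 9
```

```text
scene guard [0.6396] 51 0.087
scene blade side 1 [0.6456] 35 0.092
scene blade side -1 [0.6341] 36 0.079
top guard [0.6441] 30 0.058
top blade side 1 [0.6247] 28 0.049
top blade side -1 [0.6438] 28 0.048
```

View pics/scene9.png

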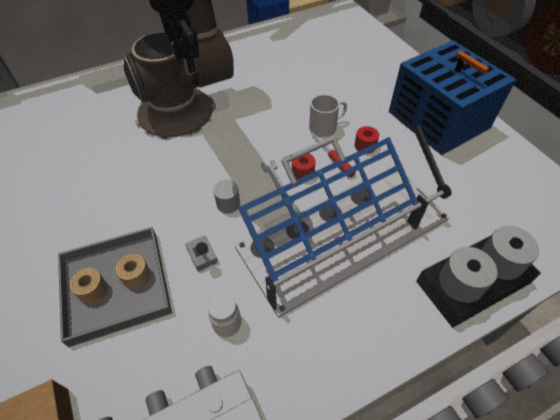

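Both coils are in the tray at (88,285) and (132,268), and the lever is thrown over at (200,250). The guard is parallel to the blade to within about 0.01 rad, and the bystanders haven't moved.

```bash
python3 -c "
from h import *
print(robot.hand_in(),current_time_s())"
```

```text
the job is handed in; nothing more can be done
the job is handed in; nothing more can be done
```

The job is handed in, with no verdict shown: lever against its end stop, both coils present on the tray floor, and the guard holding about 0.64 rad after release, within about 0.01 rad of the pointer blade.

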